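Load the board and close the shielded test box

ROBOT

A 7-joint arm with a two-finger parallel gripper is mounted at the origin on the work surface. World frame = base frame: x ahead of the robot, y to its left, z up, the work surface at z = 0. Lengths are in m, angles in rad, forces in N, time in s.
With the tool pointing down it reaches from about 0.4 to 0.85 m from the base axis. Payload 10.4 kg.
Tool frame: the origin (TCP) lies at the very end of the fingers, on their centre line; the grasp point (between the pads) lies 19 mm behind it; z points along the fingers, y is the direction in which the jaws open and shut (so a half turn about z gives the same grasp; the last joint's range is limited). The gripper opens to 87 mm and grips with 3 to 60 N. Pads are 19 mm wide; open, the fingers measure 117 mm over their backs; the gripper's body (75 mm by 190 mm) begins 51 mm behind the grasp point.
Start: joints at [1.19, 0.332, -0.065, 1.46, 0.022, 1.35, -0.088], TCP at [0.219, -0.585, 0.223] pointing down, gripper open.
Joint ranges: [-2.6, 2.6], [-0.5, 2.12], [-1.47, 1.34], [0.16, 2.42], [-1.27, 4.41], [0.06, 2.06], [-2.6, 2.6]. Speed limits (rad/s): [2.22, 2.22, 2.79, 2.79, 3.14, 3.14, 3.14].

INTERFACE

Orientations are given as a unit quaternion [x, y, z, w].
In Python, from bench import r, eyes, job gives the robot as it stands. The module is installed in compiled form; this text tells all that it offers.
- The arm moves only by the tool play_rows, never from a script. Its argument "motion" is a list of rows, each a list of 7 numbers: the shift along the tool's x, y, z as a fraction of full scale, then the turn, a rotation vector about the tool's x, y, z as a fraction of full scale, then the opening in per cent of the stroke, from 0 (shut) to 100 (fully open). A call has 1 to 5 rows; each row is the pose to reach, as a shift and turn from the pose commanded when the call began, along the tool's axes at that moment; what a row does not reach only later rows make up. Full scale, the value 1, is 0.2 m for a shift and 90 degrees for a turn. A row lasts 1/8 s, in which the tool goes at most 62.5 mm and 10.7 degrees, less where a joint would pass 70% of its speed; a pose out of reach is approached as far as the arm can. A call with a number of a shift or a turn outside -1 to 1 is refused whole. A call with a gripper value outside its range is refused whole. The fingers move at their own pace and stop on an object; "squeeze" is the grip in N (left out, the last holds). Time passes only in rows, so rows that repeat a pose let the fingers close. It gives the time, the measured TCP pose, the force and the opening at its end, in the units of the state.
- r.read_state(): the state, without advancing time (a new reading comes with each control period).
- eyes.camera(name): name is "scene" or "top"; returns a dict with "image" (480x640x3 uint8, red, green, blue), "mtx" (3x3 intrinsics, pixels), "dist" ([k1, k2, p1, p2, k3] as OpenCV has them; the pictures are not rectified), "R" (3x3) and "t" (3): a world point X has camera coordinates R X + t. Camera axes: x right, y down, z forward; pixel columns grow to the right and rows downward; lengths in m; the calibration is good to about 2 mm. A picture is of the moment at which its call begins. There is no depth.
- job.close_job(): hands the job in, once; it reports no verdict.
Trained networks look in a picture, given as the dict that the camera call returned (one of the last four; its "shot" number tells which), for a name from the list of things; names that differ only in an ending like _2 or _b are one class to them, and where a whole thing is asked for, a point or a joint stands for the part that bears it (a point fixed in the world has none). Each returns a list of dicts, best first, with "p" (0 to 1); they miss things now and then, are a little off and sometimes report something else, mostly with a low value. They report only what shows in the picture. A call takes as long as a camera call.
- eyes.regions_of(picture, label): "region" (480x640 bool, what is visible of it) and "xy" ([column, row] in pixels, amid what is visible of it).
- eyes.landmark_of(picture, label): "xy" ([column, row] in pixels: a listed point, or the origin of a listed thing).
The state is a dict: "time": time; "joint_positions": joint angles; "joint_vel": joint speeds; "joint_torque": joint torques, N m; "ee_pos": TCP position; "eef_rot": TCP orientation; "ft_force": force on the tool from outside, world axes, zero at the start; "torque": the same for the moment, N m; "width": finger opening in m.
Only numpy, scipy, OpenCV 4.12 (cv2) and the standard library are available. Lean on these libraries where they do the work, as an engineer would, in place of code of your own. Each camera call takes 0.05 s, during which the arm holds its last target. There are 200 camera calls.

TASK

Set the circuit board with the heatsink gently down inside the open metal test box, lying flat on its floor, and let go. Then close the box: gently set the large lid that fits it on top, long side to long side, so that its pad drops into the opening and the plate sits flat all round on the rim. Leave the small lid where it lies.

Things in the scene. Friction and masses are not known exactly. Their poses are not given: they have to be found in the camera images.
- box: open-topped box of bare aluminium with three small coaxial sockets on one short side, fixed to the bench. Outer 160 (its x) x 120 (its y) x 54 mm high, walls and floor 5 mm thick, so the opening is 150 x 110 mm and 49 mm deep. Origin: centre of its underside, on the bench; z up; the sockets are on its -x side
- board: blue circuit board 100 (its x) x 70 (its y) x 4 mm, 120 g, with a finned aluminium heatsink in its centre, 30 (x) x 36 (y) mm, top 36 mm above the board's underside. Low parts, to 12 mm, only along the two long edges; bare beside the heatsink along x, so easily gripped across its 30 mm. Origin: centre of its underside; z up
- lid: large loose aluminium lid, 400 g: plate 176 (x) x 136 (y) x 6 mm; rubber pad 128 x 88 x 6 mm beneath, to enter the box opening; on top a dark bar handle along x, 90 long, 14 wide (y), its bar 24 to 38 mm above the plate, a post at each end. It lies on its pad. Origin: centre of pad's underside, z up; handle top at 50 mm. When seated its origin is 48 mm above the box's. Either way round
- small_lid: a similar but smaller lid that belongs to another box: plate 112 (its x) x 86 (its y) mm, pad 80 x 54 mm, handle 60 mm long along x, same heights as the large lid. Origin: centre of the pad's underside; z up. Not needed: leave it alone

How it is judged:
On the way, in this order (a step that is already met when the one before it is completed fails the run):
1. the board lies flat on the floor of the box, let go, with the lid not yet on (horizontal distance between board and box below 0.04 m and z of board in the frame of box below 0.009 m and angle between board's own z axis and vertical below 0.1 rad and contact force between the fingers and board below 0.1 N and horizontal distance between lid and box above 0.1 m), for 0.2 s.
2. the large lid sits on the box with its pad in the opening (horizontal distance between lid and box below 0.017 m and z of lid in the frame of box below 0.051 m and angle between lid's own z axis and vertical below 0.06 rad), for 0.2 s.
At the end, for the whole second after the job is handed in: Board flat (6 deg) on the box floor, centre within 40 mm of the box centre; large lid on the box, pad in the opening: centre within 17 mm, origin 45 to 51 mm above the box origin, level within 3.4 deg, long side along the box within 12 deg either way round; both at rest (all of step 2 and horizontal distance between board and box below 0.04 m and z of board in the frame of box below 0.009 m and angle between board's own z axis and vertical below 0.1 rad and z of lid in the frame of box above 0.045 m and angle between the x axis of lid and the x axis of box, either way round below 0.21 rad and linear speed of each of lid, board below 0.02 m/s); the robot touches nothing.
It fails at once if the board is dropped (falls free faster than 0.7 m/s, as from more than 25 mm) (linear speed of board above 0.7 m/s and contact force between the fingers and board below 0.1 N).
It fails at once if the large lid is dropped (falls free faster than 0.7 m/s, as from more than 25 mm) (linear speed of lid above 0.7 m/s and contact force between the fingers and lid below 0.1 N).
It fails at once if the small lid is moved more than 30 mm from where it lay (distance of small_lid from where it was at the start of the episode above 0.03 m).
It also fails if it takes over 64 s, if anything falls off the work surface, if the arm or the gripper's body presses on something with over 40 N, if the wrist force passes 120 N, or if a joint passes its speed limit or range.

## Working session

There is one attempt and no reset: what is moved stays moved. The work goes in short steps, Python scripts to look and compute and a tool call to move; the robot and the scene stay as the last step left them, time stands still between calls to the robot, and variables do not carry over. Pictures are saved under pics/ and viewed, about 8 in all and at most 12, crops included, and the job is handed in when it is done.

Besides the shell and the picture viewer there is one more tool, called after "Call:" by a JSON object that holds its "method" and its "body", one argument or row to a line. play_rows: Moves the arm, as the interface text tells. Shift numbers are shares of 0.2 m and turn numbers shares of 90 degrees, none past 1 either way. Its arguments: {"type":"object","properties":{"motion":{"type":"array","items":{"type":"array","items":{"type":"number"}}},"squeeze":{"type":"number"}},"required":["motion"]}

```bash
mkdir -p pics
cat > h.py <<'E'
import numpy as np, cv2
from bench import r, eyes, job
from scipy.spatial.transform import Rotation as Ro
def save(p,n): cv2.imwrite('pics/'+n,p['image'][:,:,::-1])
def ray(p,xy,z):
    u=cv2.undistortPoints(np.array([[xy]],float),p['mtx'],np.array(p['dist']))[0,0]
    R=np.array(p['R']);t=np.array(p['t']);c=-R.T@t;d=R.T@np.array([*u,1]);return c+d*(z-c[2])/d[2]
def proj(p,X):
    return cv2.projectPoints(np.array(X,float),cv2.Rodrigues(np.array(p['R']))[0],np.array(p['t'],float),p['mtx'],np.array(p['dist']))[0][:,0]
E
python3 - <<'E'
from h import *
s=r.read_state();print(s)
for c in('top','scene'):
    p=eyes.camera(c);save(p,c+'1.png');print(c,-np.array(p['R']).T@p['t'])
    for n,z in(('box',0),('board',0),('lid',0),('small_lid',0)):
        for d in eyes.landmark_of(p,n)[:3]:print(n,'lm',d['p'],d['xy'],ray(p,d['xy'],z))
        for d in eyes.regions_of(p,n)[:3]:print(n,'rg',d['p'],d['xy'],d['region'].sum(),cv2.minAreaRect(np.argwhere(d['region'])[:,::-1].astype(np.float32)))
E
```

```text
{'time': 0.0, 'joint_positions': array([ 1.19039644,  0.33287269, -0.06466294,  1.46098295,  0.02163241,
        1.34989274, -0.08846618]), 'joint_vel': array([ 0.00115025, -0.00077023,  0.00072675, -0.00030011,  0.00063515,
        0.00082519,  0.00037513]), 'joint_torque': array([-8.51869790e-04, -6.23252892e+01,  2.38920422e-02, -3.89893985e+01,
       -6.14648801e-02,  3.98844620e-02,  1.31796151e-04]), 'ee_pos': array([ 0.21870485, -0.5850549 ,  0.22173347]), 'eef_rot': array([ 9.84037306e-01,  1.77960803e-01, -1.84950589e-04, -7.06099348e-04]), 'ft_force': array([-0.11176777, -0.36199258, -0.92415898]), 'torque': array([ 0.02051902, -0.01399217, -0.02502155]), 'width': 0.08720480075269108}
top [0.46541187 0.00188558 0.88810932]
box lm 0.69 [170.7, 248.0] [0.57499731 0.23827315 0.        ]
box rg 0.79 [164.5, 246.7] 9969 ((165.01132202148438, 247.65643310546875), (119.6356201171875, 89.81900024414062), 74.53878784179688)
board lm 0.92 [343.2, 210.1] [ 0.63941678 -0.02701232  0.        ]
board rg 0.68 [346.0, 208.9] 2893 ((344.0052490234375, 208.52517700195312), (46.9405899047851
[... 687 characters left out ...]
76971435546875), (100.0883560180664, 77.29314422607422), 68.62937927246094)
board lm 0.79 [296.4, 288.0] [ 6.43179870e-01 -2.91590587e-02  1.11022302e-16]
board rg 0.66 [296.3, 288.9] 1706 ((295.3771667480469, 288.1678161621094), (38.235294342041016, 51.82353210449219), 28.072484970092773)
lid lm 0.91 [186.7, 230.3] [ 0.52845088 -0.28383099  0.        ]
lid rg 0.81 [185.1, 232.4] 4108 ((183.21885681152344, 230.83395385742188), (60.81211471557617, 90.52317810058594), 34.38034439086914)
small_lid lm 0.92 [309.6, 226.3] [ 0.47567717 -0.03362371  0.        ]
small_lid rg 0.66 [302.8, 222.5] 1670 ((305.76934814453125, 222.26544189453125), (42.18684005737305, 47.2880744934082), 20.136302947998047)
```

View pics/top1.png

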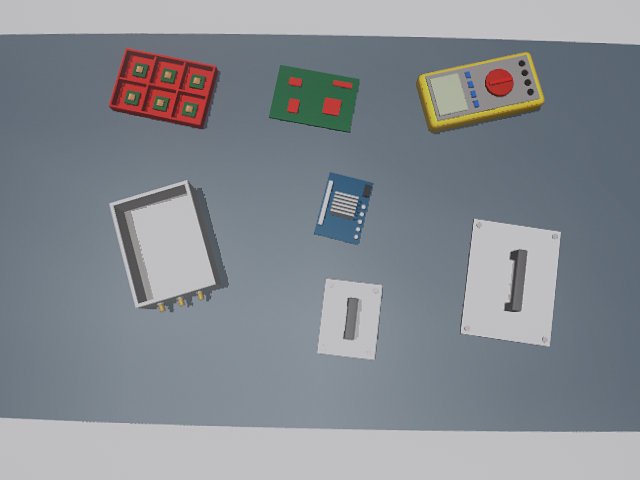

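View pics/scene1.png

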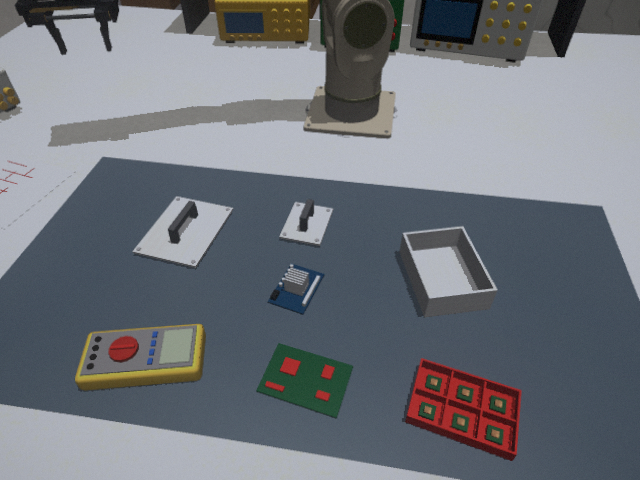

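```bash
cat >> h.py <<'E'
from scipy.optimize import minimize
def bx(x,y,z0,z1): return np.array([[a,b,c] for a in(-x/2,x/2) for b in(-y/2,y/2) for c in(z0,z1)])
M={'box':[bx(.16,.12,0,.054)],'board':[bx(.1,.07,0,.004),bx(.03,.036,.004,.036)],
'lid':[bx(.176,.136,.006,.012),bx(.09,.014,.036,.050)],'small_lid':[bx(.112,.086,.006,.012),bx(.06,.014,.036,.05)]}
def place(V,q,z=0):
    c,s=np.cos(q[2]),np.sin(q[2]);return V@np.array([[c,s,0],[-s,c,0],[0,0,1]])+[q[0],q[1],z]
def sil(p,n,q,z=0):
    m=np.zeros((960,1280),np.uint8)
    for V in M[n]:
        h=cv2.convexHull(proj(p,place(V,q,z)).astype(np.float32))
        cv2.fillConvexPoly(m,np.round(((h+.5)*2-.5)*16).astype(np.int32),1,shift=4)
    return m>0
def fit(ps,n,q0,z=0,verbose=1):
    T=[]
    for p in ps:
        c=[d for d in eyes.regions_of(p,n) ]
        s=sil(p,n,q0,z)
        c=[np.kron(d['region'],np.ones((2,2),bool)) for d in c]
        c=[k for k in c if (k&s).sum()/(k|s).sum()>.3]
        if c:T.append((p,max(c,key=lambda k:(k&s).sum()/(k|s).sum())))
    def f(q): return sum(1-(sil(p,n,q,z)&k).sum()/(sil(p,n,q,z)|k).sum() for p,k in T)
    best=min((minimize(f,q0+np.array([0,0,d]),method='Nelder-Mead',options=dict(initial_simplex=q0+np.array([0,0,d])+np.array([[0,0,0],[.01,0,0],[0,.01,0],[0,0,.08]]),xatol=1e-4)) for d in(-.1,0,.1)),key=lambda o:o.fun)
    print(n,len(T),best.x.round(4),best.fun.round(3));return best.x
def draw(im,p,n,q,z=0,k=1):
    for V in M[n]:
        P=proj(p,place(V,q,z))
        for i in range(8):
            for j in range(i):
                if bin(i^j).count('1')==1: cv2.line(im,*[tuple(int(v) for v in np.round(P[a]*16*k)) for a in(i,j)],(255,0,0),1,cv2.LINE_AA,4)
E
python3 - <<'E'
from h import *
ps=[eyes.camera('top'),eyes.camera('scene')]
Q={'box':(.577,.238,.26),'board':(.641,-.028,-.26),'lid':(.529,-.285,-.1),'small_lid':(.473,-.034,-.1)}
ims=[cv2.resize(p['image'],None,fx=2,fy=2,interpolation=cv2.INTER_CUBIC) for p in ps]
for n in Q:
    q=fit(ps,n,np.array(Q[n]))
    for p,im in zip(ps,ims): 
        print(fit([p],n,q)-q); draw(im,p,n,q,0,2)
cv2.imwrite('pics/o.png',cv2.resize(ims[0][320:740,200:1160,::-1],(800,350)))
a=ims[0]
def cr(im,x,y,w=400,h=300): return im[y:y+h,x:x+w]
g=np.vstack([np.hstack([cr(a,200,340),cr(a,880,400)]),np.hstack([cr(a,560,330),cr(ims[1],760,420)])])
cv2.imwrite('pics/o2.png',g[:,:,::-1])
E
```

```text
box 2 [0.5756 0.2373 0.314 ] 0.071
box 1 [0.5756 0.2388 0.3157] 0.025
[-9.66804953e-05  1.49316439e-03  1.71311960e-03]
box 1 [0.5763 0.2356 0.322 ] 0.021
[ 0.00069121 -0.00170437  0.00807517]
board 2 [ 0.6429 -0.0282 -0.2286] 0.109
board 1 [ 0.6425 -0.0272 -0.2274] 0.048
[-0.00034474  0.00096261  0.00120706]
board 1 [ 0.6434 -0.0294 -0.2333] 0.038
[ 0.0005022  -0.00116453 -0.00464851]
lid 2 [ 0.5327 -0.2828 -0.1302] 0.074
lid 1 [ 0.5326 -0.2826 -0.1329] 0.019
[-0.00010623  0.00019146 -0.00270978]
lid 1 [ 0.5327 -0.2828 -0.1302] 0.055
[0. 0. 0.]
small_lid 2 [ 0.4741 -0.0394 -0.0996] 0.099
small_lid 1 [ 0.4726 -0.0387 -0.0989] 0.028
[-0.00144013  0.00069924  0.00064054]
small_lid 1 [ 0.4751 -0.041  -0.0995] 0.041
[ 9.98074363e-04 -1.58751677e-03  1.25933421e-05]
```

View pics/o2.png

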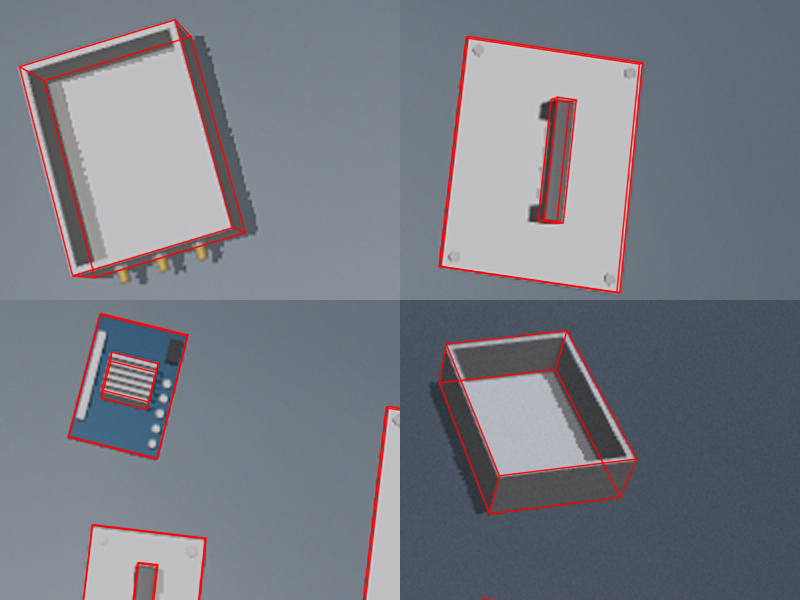

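```bash
cat >> h.py <<'E'
BOX=(.576,.2375,.314);BRD=(.643,-.028,-.229);LID=(.5327,-.2828,-.130)
def plan(*wps):
    """wps: (x,y,z,yaw of tool y)"""
    s=r.read_state();R0=Ro.from_quat(s['eef_rot']);p=s['ee_pos'].copy()
    print('t %.2f'%s['time'],p.round(4),'w',s['width'].round(4),'F',s['ft_force'].round(1),'j',s['joint_positions'].round(2))
    for w in wps:
        yw=w[3];Y=np.array([np.cos(yw),np.sin(yw),0]);Z=np.array([0,0,-1.]);Rt=Ro.from_matrix(np.c_[np.cross(Y,Z),Y,Z])
        d=R0.inv().apply(np.array(w[:3])-p)/.2;rv=(R0.inv()*Rt).as_rotvec()/(np.pi/2)
        print(w[:4],d.round(3),rv.round(3))
E
python3 - <<'E'
from h import *
b=BRD
plan((.43,-.30,.2,-.7),(.643,-.028,.15,b[2]),(.643,-.028,.01,b[2]))
E
```

```text
Traceback (most recent call last):
  File "h.py", line 43, in plan
    print('t %.2f'%s['time'],p.round(4),'w',s['width'].round(4),'F',s['ft_force'].round(1),'j',s['joint_positions'].round(2))
                                            ^^^^^^^^^^^^^^^^
AttributeError: 'float' object has no attribute 'round'
```

```bash
sed -i "s/s\['width'\].round(4)/round(s['width'],4)/" h.py
python3 - <<'E'
from h import *
b=BRD
plan((.35,-.43,.2,-.8),(.43,-.30,.2,-.7),(.643,-.028,.15,b[2]))
E
```

```text
t 1.80 [ 0.2189 -0.5854  0.2226] w 0.087 F [-0.6  0.4  0.6] j [ 1.19  0.33 -0.06  1.46  0.02  1.35 -0.09]
(0.35, -0.43, 0.2, -0.8) [ 0.886 -0.498  0.113] [ 0.    -0.    -0.263]
(0.43, -0.3, 0.2, -0.7) [ 1.488 -0.967  0.113] [ 0.     0.    -0.327]
(0.643, -0.028, 0.15, -0.229) [ 2.962 -1.868  0.363] [ 0.     0.    -0.626]
```

Call:
{"method": "play_rows", "body": {
  "motion": [
    [0.3,-0.17,0.03,0,0,-0.1,100],
    [0.6,-0.34,0.07,0,0,-0.2,100],
    [0.9,-0.5,0.1,0,0,-0.3,100],
    [1,-0.6,0.1,0,0,-0.35,100]
  ]
}}

```text
time: 2.3
ee_pos: [0.3661, -0.4005, 0.2024]
eef_rot: [0.897, 0.441, 0.0, -0.0]
ft_force: [0.8, 0.0, 0.3]
width: 0.0872
```

Run:
```python
from h import *
b=BRD
plan((.5,-.2,.2,-.5),(.643,-.028,.15,b[2]))
```

```text
t 2.30 [ 0.3661 -0.4005  0.2024] w 0.0872 F [0.8 0.  0.3] j [ 0.99  0.18 -0.27  1.7   0.05  1.27  0.05]
(0.5, -0.2, 0.2, -0.5) [ 1.203 -0.082  0.012] [ 0.  -0.  -0.1]
(0.643, -0.028, 0.15, -0.229) [ 2.32  -0.041  0.263] [ 0.    -0.    -0.273]
```

Call:
{"method": "play_rows", "body": {
  "motion": [
    [0.3,-0.01,0.03,0,0,-0.05,100],
    [0.6,-0.02,0.06,0,0,-0.1,100],
    [0.9,-0.03,0.1,0,0,-0.15,100],
    [1,-0.03,0.12,0,0,-0.2,100]
  ]
}}

```text
time: 2.8
ee_pos: [0.4846, -0.2377, 0.1785]
eef_rot: [0.817, 0.577, 0.001, -0.0]
ft_force: [-0.2, 0.0, -0.1]
width: 0.0872
```

Run:
```python
from h import *
b=BRD
plan((.643,-.028,.15,b[2]))
```

```text
t 2.80 [ 0.4846 -0.2377  0.1785] w 0.0872 F [-0.2  0.  -0.1] j [ 0.77  0.21 -0.45  1.73  0.09  1.23 -0.04]
(0.643, -0.028, 0.15, -0.229) [1.253 0.396 0.144] [ 0.    -0.001 -0.071]
```

Call:
{"method": "play_rows", "body": {
  "motion": [
    [0.3,0.1,0.04,0,0,-0.02,100],
    [0.6,0.2,0.08,0,0,-0.04,100],
    [0.9,0.3,0.12,0,0,-0.06,100],
    [1,0.39,0.14,0,0,-0.07,100],
    [1,0.39,0.14,0,0,-0.07,100]
  ]
}}

```text
time: 3.42
ee_pos: [0.6251, -0.0789, 0.1496]
eef_rot: [0.785, 0.619, 0.0, -0.001]
ft_force: [0.4, -0.9, 0.4]
width: 0.0871
```

Run:
```python
from h import *
b=BRD
plan((.643,-.028,.15,b[2]),(.643,-.028,.012,b[2]))
```

```text
t 3.42 [ 0.6251 -0.0789  0.1496] w 0.0871 F [ 0.4 -0.9  0.4] j [ 0.46  0.44 -0.54  1.52  0.23  1.25 -0.34]
(0.643, -0.028, 0.15, -0.229) [ 0.268  0.027 -0.002] [-0.001 -0.001 -0.005]
(0.643, -0.028, 0.012, -0.229) [0.268 0.028 0.688] [-0.001 -0.001 -0.005]
```

Call:
{"method": "play_rows", "body": {
  "motion": [
    [0.268,0.028,0,0,0,-0.005,100],
    [0.268,0.028,0.2,0,0,-0.005,100],
    [0.268,0.028,0.4,0,0,-0.005,100],
    [0.268,0.028,0.5,0,0,-0.005,100],
    [0.268,0.028,0.5,0,0,-0.005,100]
  ]
}}

```text
time: 4.05
ee_pos: [0.6416, -0.0309, 0.0498]
eef_rot: [0.784, 0.62, -0.001, -0.0]
ft_force: [0.1, -0.4, 0.2]
width: 0.0872
```

Run:
```python
from h import *
b=BRD
plan((.643,-.028,.012,b[2]))
p=eyes.camera('top');q=eyes.camera('scene')
im=[cv2.resize(a['image'][y:y+150,x:x+200],None,fx=2,fy=2) for a,x,y in((p,250,130),(q,200,210))]
cv2.imwrite('pics/g.png',np.hstack(im)[:,:,::-1])
```

```text
t 4.05 [ 0.6416 -0.0309  0.0498] w 0.0872 F [ 0.1 -0.4  0.2] j [ 0.37  0.57 -0.52  1.57  0.31  1.09 -0.46]
(0.643, -0.028, 0.012, -0.229) [0.016 0.004 0.189] [-0.001  0.001 -0.002]
```

View pics/g.png

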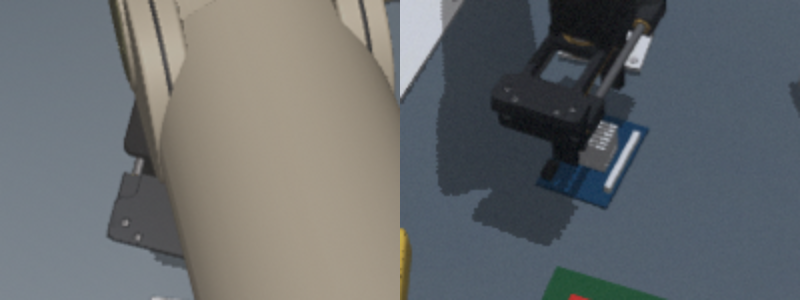

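Call:
{"method": "play_rows", "body": {
  "motion": [
    [0.016,0.004,0.06,0,0,0,100],
    [0.016,0.004,0.12,0,0,0,100],
    [0.016,0.004,0.17,0,0,0,100],
    [0.016,0.004,0.188,0,0,0,100],
    [0.016,0.004,0.188,0,0,0,100]
  ]
}}

```text
time: 4.78
ee_pos: [0.6438, -0.0268, 0.0126]
eef_rot: [0.784, 0.621, -0.0, -0.0]
ft_force: [1.2, -0.2, 0.1]
width: 0.0872
```

Call:
{"method": "play_rows", "body": {
  "motion": [
    [0,0,0,0,0,0,0],
    [0,0,0,0,0,0,0],
    [0,0,0,0,0,0,0],
    [0,0,0,0,0,0,0],
    [0,0,0,0,0,0,0]
  ],
  "squeeze": 20
}}

```text
time: 5.4
ee_pos: [0.644, -0.0268, 0.013]
eef_rot: [0.784, 0.621, 0.0, 0.0]
ft_force: [0.7, 0.5, -0.5]
width: 0.0451
```

Run:
```python
from h import *
plan((.643,-.028,.012,BRD[2]))
```

```text
t 5.40 [ 0.644  -0.0268  0.013 ] w 0.0451 F [ 0.7  0.5 -0.5] j [ 0.35  0.62 -0.51  1.58  0.33  1.03 -0.49]
(0.643, -0.028, 0.012, -0.229) [-0.007 -0.003  0.005] [ 0.     0.    -0.001]
```

Still closing; continue, then lift gently.

Call:
{"method": "play_rows", "body": {
  "motion": [
    [0,0,0,0,0,0,0],
    [0,0,0,0,0,0,0],
    [0,0,0,0,0,0,0],
    [0,0,0,0,0,0,0]
  ],
  "squeeze": 20
}}

```text
time: 5.9
ee_pos: [0.6439, -0.0267, 0.0129]
eef_rot: [0.784, 0.621, -0.0, 0.0]
ft_force: [0.1, 0.1, -0.2]
width: 0.0299
```

Call:
{"method": "play_rows", "body": {
  "motion": [
    [0,0,-0.04,0,0,0,0],
    [0,0,-0.16,0,0,0,0],
    [0,0,-0.35,0,0,0,0],
    [0,0,-0.5,0,0,0,0],
    [0,0,-0.6,0,0,0,0]
  ]
}}

```text
time: 6.52
ee_pos: [0.6444, -0.0267, 0.1349]
eef_rot: [0.784, 0.621, 0.001, 0.001]
ft_force: [-0.5, -0.2, -2.2]
width: 0.0296
```

Run:
```python
from h import *
plan((.62,.11,.15,.1),(*BOX[:2],.15,BOX[2]))
```

```text
t 6.53 [ 0.6444 -0.0267  0.1349] w 0.0296 F [-0.5 -0.2 -2.2] j [ 0.38  0.49 -0.55  1.49  0.26  1.23 -0.44]
(0.62, 0.11, 0.15, 0.1) [ 0.637 -0.275 -0.076] [ 0.001  0.    -0.211]
(0.576, 0.2375, 0.15, 0.314) [ 1.208 -0.635 -0.076] [ 0.001  0.    -0.347]
```

Call:
{"method": "play_rows", "body": {
  "motion": [
    [0.14,-0.07,-0.02,0,0,-0.05,0],
    [0.35,-0.18,-0.05,0,0,-0.1,0],
    [0.56,-0.28,-0.08,0,0,-0.16,0],
    [0.77,-0.39,-0.08,0,0,-0.22,0],
    [0.95,-0.48,-0.08,0,0,-0.28,0]
  ]
}}

```text
time: 7.15
ee_pos: [0.5923, 0.1832, 0.1485]
eef_rot: [0.627, 0.779, -0.0, -0.001]
ft_force: [0.1, -0.2, -2.1]
width: 0.0299
```

Run:
```python
from h import *
plan((*BOX[:2],.15,BOX[2]))
```

```text
t 7.15 [0.5923 0.1832 0.1485] w 0.0299 F [ 0.1 -0.2 -2.1] j [ 0.16  0.46 -0.7   1.54  0.31  1.26 -0.37]
(0.576, 0.2375, 0.15, 0.314) [ 0.283 -0.022 -0.007] [-0.001 -0.    -0.063]
```

Call:
{"method": "play_rows", "body": {
  "motion": [
    [0.15,-0.01,0,0,0,-0.04,0],
    [0.25,-0.02,0,0,0,-0.06,0],
    [0.28,-0.022,0,0,0,-0.063,0],
    [0.28,-0.022,0,0,0,-0.063,0],
    [0.28,-0.022,0,0,0,-0.063,0]
  ]
}}

```text
time: 7.78
ee_pos: [0.5789, 0.2325, 0.1488]
eef_rot: [0.591, 0.806, -0.0, 0.0]
ft_force: [0.5, -0.2, -1.2]
width: 0.03
```

Run:
```python
from h import *
plan((*BOX[:2],.09,BOX[2]),(*BOX[:2],.018,BOX[2]))
p=eyes.camera('top');q=eyes.camera('scene')
im=[cv2.resize(a['image'][y:y+150,x:x+200],None,fx=2,fy=2) for a,x,y in((p,70,170),(q,350,170))]
cv2.imwrite('pics/g2.png',np.hstack(im)[:,:,::-1])
```

```text
t 7.78 [0.5789 0.2325 0.1488] w 0.03 F [ 0.5 -0.2 -1.2] j [ 0.1   0.48 -0.73  1.53  0.33  1.26 -0.37]
(0.576, 0.2375, 0.09, 0.314) [ 0.029 -0.006  0.294] [-0.     0.001 -0.006]
(0.576, 0.2375, 0.018, 0.314) [ 0.029 -0.006  0.654] [-0.     0.001 -0.006]
```

View pics/g2.png

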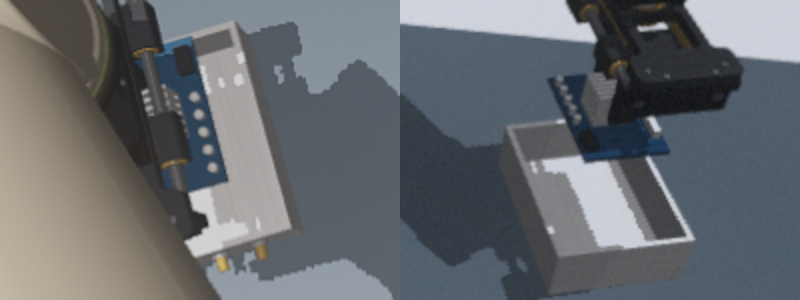

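Call:
{"method": "play_rows", "body": {
  "motion": [
    [0.01,0,0.08,0,0,-0.005,0],
    [0.01,0,0.2,0,0,-0.005,0],
    [0.01,0,0.3,0,0,-0.005,0],
    [0.01,0,0.36,0,0,-0.005,0],
    [0.01,0,0.4,0,0,-0.005,0]
  ]
}}

```text
time: 8.5
ee_pos: [0.5775, 0.2359, 0.0681]
eef_rot: [0.587, 0.809, -0.0, -0.0]
ft_force: [0.5, -0.4, -1.0]
width: 0.03
```

Run:
```python
from h import *
plan((*BOX[:2],.018,BOX[2]))
```

```text
t 8.50 [0.5775 0.2359 0.0681] w 0.03 F [ 0.5 -0.4 -1. ] j [ 0.07  0.56 -0.7   1.6   0.39  1.13 -0.41]
(0.576, 0.2375, 0.018, 0.314) [ 0.01  -0.004  0.251] [-0.    -0.     0.001]
```

Call:
{"method": "play_rows", "body": {
  "motion": [
    [0,0,0.06,0,0,0,0],
    [0,0,0.12,0,0,0,0],
    [0,0,0.17,0,0,0,0],
    [0,0,0.21,0,0,0,0],
    [0,0,0.23,0,0,0,0]
  ]
}}

```text
time: 9.12
ee_pos: [0.5774, 0.2359, 0.0224]
eef_rot: [0.587, 0.809, -0.0, -0.0]
ft_force: [0.7, 0.2, -2.0]
width: 0.0298
```

Call:
{"method": "play_rows", "body": {
  "motion": [
    [0,0,0.006,0,0,0,0],
    [0,0,0.012,0,0,0,0],
    [0,0,0.018,0,0,0,0],
    [0,0,0.022,0,0,0,0]
  ]
}}

```text
time: 9.62
ee_pos: [0.5777, 0.236, 0.0186]
eef_rot: [0.587, 0.809, 0.0, 0.0]
ft_force: [0.3, -0.4, -2.0]
width: 0.0298
```

Run:
```python
from h import *
plan((*BOX[:2],.018,BOX[2]))
```

```text
t 9.62 [0.5777 0.236  0.0186] w 0.0298 F [ 0.3 -0.4 -2. ] j [ 0.05  0.61 -0.68  1.63  0.43  1.05 -0.44]
(0.576, 0.2375, 0.018, 0.314) [ 0.01  -0.006  0.003] [0.    0.    0.001]
```

Call:
{"method": "play_rows", "body": {
  "motion": [
    [0,0,0.003,0,0,0,0],
    [0,0,0.006,0,0,0,0],
    [0,0,0.008,0,0,0,0],
    [0,0,0.008,0,0,0,0]
  ]
}}

```text
time: 10.12
ee_pos: [0.5776, 0.236, 0.0179]
eef_rot: [0.587, 0.809, -0.0, 0.0]
ft_force: [-4.3, -3.2, 8.5]
width: 0.0299
```

Call:
{"method": "play_rows", "body": {
  "motion": [
    [0,0,0,0,0,0,60],
    [0,0,0,0,0,0,60],
    [0,0,0,0,0,0,60],
    [0,0,0,0,0,0,60]
  ]
}}

```text
time: 10.62
ee_pos: [0.5776, 0.2359, 0.0168]
eef_rot: [0.587, 0.809, -0.0, -0.0]
ft_force: [-1.0, 0.5, -0.2]
width: 0.0513
```

Call:
{"method": "play_rows", "body": {
  "motion": [
    [0,0,-0.05,0,0,0,60],
    [0,0,-0.2,0,0,0,60],
    [0,0,-0.45,0,0,0,60],
    [0,0,-0.7,0,0,0,60],
    [0,0,-0.8,0,0,0,60]
  ]
}}

```text
time: 11.25
ee_pos: [0.5785, 0.2369, 0.181]
eef_rot: [0.587, 0.809, 0.002, 0.001]
ft_force: [0.1, -0.3, -1.6]
width: 0.0524
```

Run:
```python
from h import *
l=LID[2]-np.pi/2
plan((.6,0,.18,-.8),(*LID[:2],.15,l))
```

```text
t 11.25 [0.5785 0.2369 0.181 ] w 0.0524 F [ 0.1 -0.3 -1.6] j [ 0.1   0.45 -0.75  1.49  0.31  1.32 -0.36]
(0.6, 0, 0.18, -0.8) [-1.159 -0.265  0.003] [ 0.003 -0.002  0.71 ]
(0.5327, -0.2828, 0.15, -1.7007963267948965) [-2.399 -1.025  0.149] [ 0.002 -0.003  1.284]
```

Call:
{"method": "play_rows", "body": {
  "motion": [
    [-0.2,-0.05,0,0,0,0.11,60],
    [-0.4,-0.1,0,0,0,0.22,60],
    [-0.6,-0.15,0,0,0,0.33,60],
    [-0.8,-0.2,0,0,0,0.44,60],
    [-1,-0.25,0,0,0,0.55,60]
  ]
}}

```text
time: 11.88
ee_pos: [0.5917, 0.0289, 0.1768]
eef_rot: [0.874, 0.487, -0.0, -0.0]
ft_force: [0.5, -0.3, -0.5]
width: 0.052
```

Run:
```python
from h import *
l=LID[2]-np.pi/2
plan((.57,-.12,.17,-1.1),(*LID[:2],.15,l))
```

```text
t 11.88 [0.5917 0.0289 0.1768] w 0.052 F [ 0.5 -0.3 -0.5] j [ 0.32  0.34 -0.55  1.59  0.18  1.26 -0.81]
(0.57, -0.12, 0.17, -1.1) [-0.69   0.299  0.034] [-0.     0.     0.347]
(0.5327, -0.2828, 0.15, -1.7007963267948965) [-1.481  0.569  0.134] [-0.    0.    0.73]
```

Call:
{"method": "play_rows", "body": {
  "motion": [
    [-0.2,0.08,0.02,0,0,0.11,60],
    [-0.4,0.16,0.04,0,0,0.22,60],
    [-0.6,0.24,0.06,0,0,0.33,60],
    [-0.8,0.31,0.08,0,0,0.44,60],
    [-1,0.39,0.1,0,0,0.55,60]
  ]
}}

```text
time: 12.5
ee_pos: [0.5536, -0.1822, 0.1567]
eef_rot: [0.997, 0.076, -0.0, -0.0]
ft_force: [0.8, -0.4, 0.3]
width: 0.0518
```

Run:
```python
from h import *
l=LID[2]-np.pi/2
plan((*LID[:2],.15,l))
```

```text
t 12.50 [ 0.5536 -0.1822  0.1567] w 0.0518 F [ 0.8 -0.4  0.3] j [ 0.51  0.3  -0.32  1.65  0.1   1.21 -1.25]
(0.5327, -0.2828, 0.15, -1.7007963267948965) [-0.18   0.481  0.034] [-0.    0.    0.18]
```

Call:
{"method": "play_rows", "body": {
  "motion": [
    [-0.07,0.17,0.01,0,0,0.08,60],
    [-0.13,0.34,0.02,0,0,0.14,60],
    [-0.18,0.48,0.03,0,0,0.18,60],
    [-0.18,0.48,0.03,0,0,0.18,60],
    [-0.18,0.48,0.03,0,0,0.18,60]
  ]
}}

```text
time: 13.12
ee_pos: [0.5343, -0.2807, 0.1509]
eef_rot: [0.998, -0.061, 0.0, -0.0]
ft_force: [-0.6, 1.0, -0.4]
width: 0.0521
```

Run:
```python
from h import *
l=LID[2]-np.pi/2
plan((*LID[:2],.08,l),(*LID[:2],.024,l))
ps=[eyes.camera('top'),eyes.camera('scene')]
M['board']=M['board']
for p in ps: fit([p],'board',np.array([.577,.236,.314]),.005)
im=[cv2.resize(a['image'][y:y+150,x:x+200],None,fx=2,fy=2) for a,x,y in((ps[0],70,170),(ps[1],350,190),(ps[0],420,200),(ps[1],100,150))]
cv2.imwrite('pics/g3.png',np.vstack([np.hstack(im[:2]),np.hstack(im[2:])])[:,:,::-1])
```

```text
t 13.12 [ 0.5343 -0.2807  0.1509] w 0.0521 F [-0.6  1.  -0.4] j [ 0.59  0.34 -0.23  1.6   0.08  1.2  -1.35]
(0.5327, -0.2828, 0.08, -1.7007963267948965) [-0.007  0.012  0.354] [-0.    -0.     0.004]
(0.5327, -0.2828, 0.024, -1.7007963267948965) [-0.007  0.012  0.634] [-0.    -0.     0.004]
board 1 [0.578  0.2353 0.316 ] 0.026
board 1 [0.5667 0.231  0.3106] 0.174
```

View pics/g3.png

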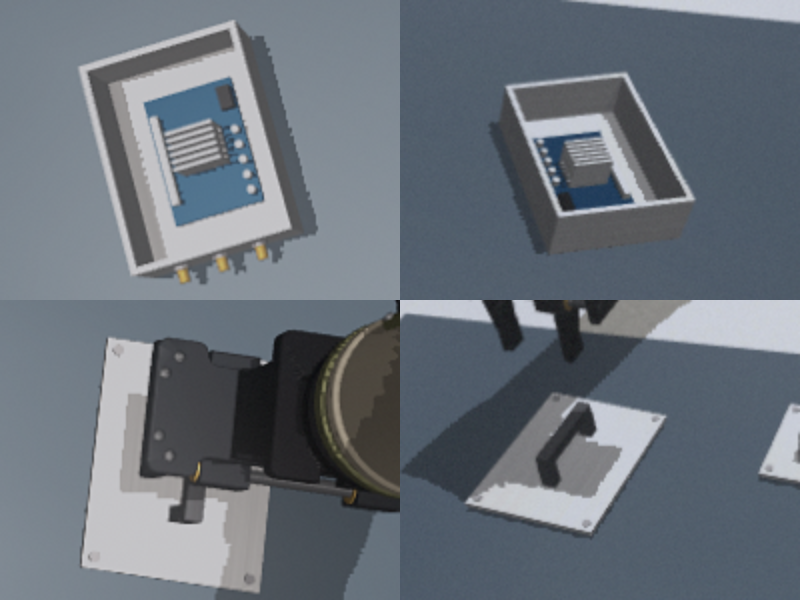

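The board lies flat and centred in the box, and the fingers straddle the lid handle. I'll descend on the handle.

Call:
{"method": "play_rows", "body": {
  "motion": [
    [-0.007,0.012,0.12,0,0,0.004,60],
    [-0.007,0.012,0.3,0,0,0.004,60],
    [-0.007,0.012,0.45,0,0,0.004,60],
    [-0.007,0.012,0.57,0,0,0.004,60],
    [-0.007,0.012,0.63,0,0,0.004,60]
  ]
}}

```text
time: 13.95
ee_pos: [0.5319, -0.2829, 0.0238]
eef_rot: [0.998, -0.065, -0.001, -0.0]
ft_force: [0.2, -0.6, 0.2]
width: 0.0522
```

Call:
{"method": "play_rows", "body": {
  "motion": [
    [0,0,0,0,0,0,0],
    [0,0,0,0,0,0,0],
    [0,0,0,0,0,0,0],
    [0,0,0,0,0,0,0],
    [0,0,0,0,0,0,0]
  ],
  "squeeze": 45
}}

```text
time: 14.58
ee_pos: [0.5324, -0.2839, 0.0254]
eef_rot: [0.998, -0.065, 0.0, 0.0]
ft_force: [-0.2, -0.2, 2.6]
width: 0.0136
```

Call:
{"method": "play_rows", "body": {
  "motion": [
    [0,0,0,0,0,0,0],
    [0,0,0,0,0,0,0],
    [0,0,0,0,0,0,0]
  ]
}}

```text
time: 14.95
ee_pos: [0.5324, -0.2839, 0.0254]
eef_rot: [0.998, -0.065, 0.0, 0.0]
ft_force: [-1.2, -0.8, 5.2]
width: 0.0136
```

Call:
{"method": "play_rows", "body": {
  "motion": [
    [0,0,-0.04,0,0,0,0],
    [0,0,-0.15,0,0,0,0],
    [0,0,-0.3,0,0,0,0],
    [0,0,-0.5,0,0,0,0],
    [0,0,-0.65,0,0,0,0]
  ]
}}

```text
time: 15.58
ee_pos: [0.5321, -0.2834, 0.1563]
eef_rot: [0.998, -0.065, -0.0, -0.0]
ft_force: [0.6, -0.5, -4.1]
width: 0.0135
```

Run:
```python
from h import *
plan((.59,-.1,.16,-1.5),(*BOX[:2],.16,BOX[2]-np.pi/2))
```

```text
t 15.57 [ 0.5321 -0.2834  0.1563] w 0.0135 F [ 0.6 -0.5 -4.1] j [ 0.6   0.34 -0.23  1.6   0.08  1.21 -1.35]
(0.59, -0.1, 0.16, -1.5) [ 0.168 -0.947 -0.018] [-0.     0.    -0.128]
(0.576, 0.2375, 0.16, -1.2567963267948965) [-0.121 -2.611 -0.018] [-0.    -0.    -0.283]
```

Call:
{"method": "play_rows", "body": {
  "motion": [
    [0.02,-0.1,-0.04,0,0,-0.02,0],
    [0.05,-0.3,-0.08,0,0,-0.04,0],
    [0.09,-0.53,-0.1,0,0,-0.07,0],
    [0.13,-0.76,-0.1,0,0,-0.1,0],
    [0.17,-0.98,-0.1,0,0,-0.13,0]
  ]
}}

```text
time: 16.2
ee_pos: [0.5911, -0.0906, 0.1738]
eef_rot: [0.999, 0.039, -0.001, -0.0]
ft_force: [0.1, 1.0, -4.1]
width: 0.0133
```

Run:
```python
from h import *
plan((.60,.07,.17,-1.4),(*BOX[:2],.17,BOX[2]-np.pi/2))
```

```text
t 16.20 [ 0.5911 -0.0906  0.1738] w 0.0133 F [ 0.1  1.  -4.1] j [ 0.37  0.33 -0.36  1.58  0.12  1.25 -1.5 ]
(0.6, 0.07, 0.17, -1.4) [ 0.107 -0.797  0.019] [-0.001  0.001 -0.059]
(0.576, 0.2375, 0.17, -1.2567963267948965) [ 0.052 -1.642  0.02 ] [-0.001  0.001 -0.151]
```

Call:
{"method": "play_rows", "body": {
  "motion": [
    [0.03,-0.2,0,0,0,-0.02,0],
    [0.05,-0.4,0,0,0,-0.04,0],
    [0.08,-0.6,0,0,0,-0.06,0],
    [0.09,-0.8,0,0,0,-0.08,0],
    [0.1,-1,0,0,0,-0.1,0]
  ]
}}

```text
time: 16.82
ee_pos: [0.5954, 0.1096, 0.1736]
eef_rot: [0.993, 0.117, -0.001, -0.0]
ft_force: [0.6, 0.3, -4.6]
width: 0.0135
```

Run:
```python
from h import *
plan((*BOX[:2],.17,BOX[2]-np.pi/2))
```

```text
t 16.82 [0.5954 0.1096 0.1736] w 0.0135 F [ 0.6  0.3 -4.6] j [ 0.12  0.36 -0.47  1.56  0.17  1.26 -1.72]
(0.576, 0.2375, 0.17, -1.2567963267948965) [ 0.054 -0.644  0.018] [-0.     0.001 -0.051]
```

Call:
{"method": "play_rows", "body": {
  "motion": [
    [0.02,-0.2,0,0,0,-0.02,0],
    [0.04,-0.4,0,0,0,-0.04,0],
    [0.05,-0.55,0,0,0,-0.05,0],
    [0.054,-0.644,0,0,0,-0.051,0],
    [0.054,-0.644,0,0,0,-0.051,0]
  ]
}}

```text
time: 17.45
ee_pos: [0.5766, 0.2367, 0.1742]
eef_rot: [0.988, 0.156, -0.001, -0.0]
ft_force: [0.7, -0.5, -5.2]
width: 0.0137
```

Call:
{"method": "play_rows", "body": {
  "motion": [
    [0,0,0,0,0,0,0],
    [0,0,0,0,0,0,0]
  ]
}}

```text
time: 17.7
ee_pos: [0.5783, 0.2334, 0.1748]
eef_rot: [0.988, 0.154, -0.0, 0.0]
ft_force: [-0.9, -0.3, -4.0]
width: 0.0136
```

Run:
```python
from h import *
plan((*BOX[:2],.17,BOX[2]-np.pi/2),(*BOX[:2],.074,BOX[2]-np.pi/2))
p=eyes.camera('scene');q=eyes.camera('top')
s=r.read_state();
im=cv2.resize(p['image'],None,fx=2,fy=2)
g=(*s['ee_pos'][:2],BOX[2]);draw(im,p,'lid',g,s['ee_pos'][2]-.0254,2);draw(im,p,'box',BOX,0,2)
cv2.imwrite('pics/g4.png',im[260:700,600:1200,::-1])
```

```text
t 17.70 [0.5783 0.2334 0.1748] w 0.0136 F [-0.9 -0.3 -4. ] j [-0.05  0.41 -0.53  1.51  0.21  1.28 -1.87]
(0.576, 0.2375, 0.17, -1.2567963267948965) [-0.005 -0.023  0.024] [ 0.001  0.    -0.003]
(0.576, 0.2375, 0.074, -1.2567963267948965) [-0.005 -0.023  0.504] [ 0.001  0.    -0.003]
```

View pics/g4.png

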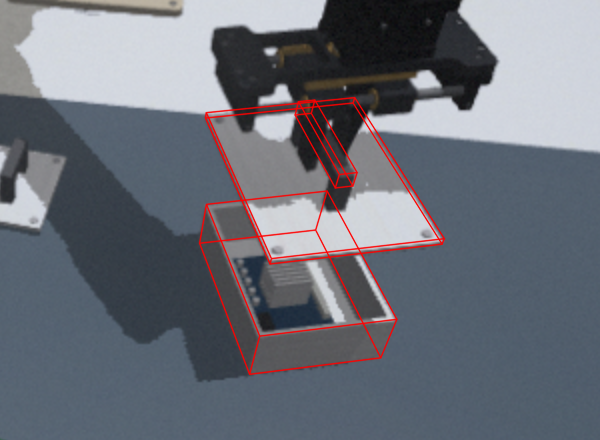

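The lid matches its predicted outline, level and in line with the box. Now lower it.

Call:
{"method": "play_rows", "body": {
  "motion": [
    [-0.005,-0.023,0.05,0,0,-0.003,0],
    [-0.005,-0.023,0.15,0,0,-0.003,0],
    [-0.005,-0.023,0.25,0,0,-0.003,0],
    [-0.005,-0.023,0.34,0,0,-0.003,0],
    [-0.005,-0.023,0.38,0,0,-0.003,0]
  ]
}}

```text
time: 18.42
ee_pos: [0.5748, 0.2387, 0.0969]
eef_rot: [0.988, 0.157, -0.001, 0.0]
ft_force: [-1.3, 0.1, -4.1]
width: 0.0134
```

Run:
```python
from h import *
plan((*BOX[:2],.0734,BOX[2]-np.pi/2))
```

```text
t 18.43 [0.5748 0.2387 0.0969] w 0.0134 F [-1.3  0.1 -4.1] j [-0.07  0.48 -0.52  1.59  0.25  1.15 -1.9 ]
(0.576, 0.2375, 0.0734, -1.2567963267948965) [0.004 0.007 0.118] [0.    0.001 0.001]
```

Call:
{"method": "play_rows", "body": {
  "motion": [
    [0.004,0.007,0.02,0,0,0,0],
    [0.004,0.007,0.04,0,0,0,0],
    [0.004,0.007,0.06,0,0,0,0],
    [0.004,0.007,0.08,0,0,0,0],
    [0.004,0.007,0.095,0,0,0,0]
  ]
}}

```text
time: 19.05
ee_pos: [0.5766, 0.238, 0.0798]
eef_rot: [0.988, 0.157, 0.0, 0.0]
ft_force: [0.7, -0.3, -4.8]
width: 0.0136
```

Call:
{"method": "play_rows", "body": {
  "motion": [
    [0,0,0.005,0,0,0,0],
    [0,0,0.01,0,0,0,0],
    [0,0,0.015,0,0,0,0],
    [0,0,0.015,0,0,0,0]
  ]
}}

```text
time: 19.55
ee_pos: [0.5767, 0.238, 0.0769]
eef_rot: [0.988, 0.157, -0.0, 0.0]
ft_force: [-0.7, 0.3, -4.3]
width: 0.013
```

Call:
{"method": "play_rows", "body": {
  "motion": [
    [0,0,0.005,0,0,0,0],
    [0,0,0.01,0,0,0,0],
    [0,0,0.014,0,0,0,0],
    [0,0,0.014,0,0,0,0]
  ]
}}

```text
time: 20.05
ee_pos: [0.5766, 0.238, 0.074]
eef_rot: [0.988, 0.157, -0.0, 0.0]
ft_force: [-0.0, 0.2, -4.2]
width: 0.0134
```

Call:
{"method": "play_rows", "body": {
  "motion": [
    [0,0,0.003,0,0,0,0],
    [0,0,0.005,0,0,0,0],
    [0,0,0.007,0,0,0,0],
    [0,0,0.007,0,0,0,0]
  ]
}}

```text
time: 20.55
ee_pos: [0.5767, 0.238, 0.0734]
eef_rot: [0.988, 0.157, 0.0, 0.0]
ft_force: [-3.9, -3.3, 5.0]
width: 0.0139
```

Contact (about 9 N); release and go up.

Call:
{"method": "play_rows", "body": {
  "motion": [
    [0,0,0,0,0,0,50],
    [0,0,0,0,0,0,50],
    [0,0,0,0,0,0,50],
    [0,0,0,0,0,0,50],
    [0,0,0,0,0,0,50]
  ]
}}

```text
time: 21.18
ee_pos: [0.5767, 0.238, 0.0727]
eef_rot: [0.988, 0.157, 0.0, 0.0]
ft_force: [0.6, 0.0, 0.1]
width: 0.0431
```

Call:
{"method": "play_rows", "body": {
  "motion": [
    [0,0,-0.05,0,0,0,50],
    [0,0,-0.2,0,0,0,50],
    [0,0,-0.4,0,0,0,50],
    [0,0,-0.6,0,0,0,50],
    [0,0,-0.7,0,0,0,50]
  ]
}}

```text
time: 21.8
ee_pos: [0.5773, 0.2385, 0.2158]
eef_rot: [0.988, 0.157, 0.002, -0.0]
ft_force: [0.6, -0.2, -1.1]
width: 0.0436
```

Call:
{"method": "play_rows", "body": {
  "motion": [
    [0,0.3,0,0,0,0,50],
    [0,0.6,0,0,0,0,50],
    [0,0.9,0,0,0,0,50],
    [0,1,0,0,0,0,50],
    [0,1,0,0,0,0,50]
  ]
}}

```text
time: 22.42
ee_pos: [0.6387, 0.0467, 0.2122]
eef_rot: [0.988, 0.156, -0.0, 0.0]
ft_force: [0.2, 0.6, -0.9]
width: 0.0429
```

Run:
```python
from h import *
plan()
ps=[eyes.camera('top'),eyes.camera('scene')]
q=fit(ps,'lid',np.array(BOX),.048)
for n,q0 in(('small_lid',(.4741,-.0394,-.1)),):fit(ps,n,np.array(q0))
ims=[cv2.resize(p['image'],None,fx=2,fy=2) for p in ps]
for p,im in zip(ps,ims):draw(im,p,'lid',BOX,.048,2)
cv2.imwrite('pics/g5.png',np.hstack([ims[0][320:660,160:560],ims[1][340:680,700:1100]])[:,:,::-1])
```

```text
t 22.43 [0.6387 0.0467 0.2122] w 0.0429 F [ 0.2  0.6 -0.9] j [ 0.19  0.41 -0.45  1.41  0.18  1.36 -1.52]
lid 2 [0.5774 0.2395 0.3093] 0.094
small_lid 1 [ 0.4748 -0.0403 -0.0974] 0.051
```

View pics/g5.png

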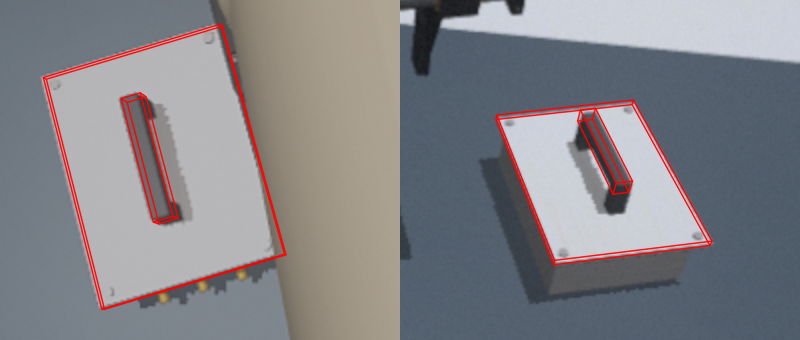

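The lid is seated flat and matches the predicted seated outline to within a couple of pixels in both cameras.

```bash
python3 -c "
from h import *
print(job.close_job())"
```

```text
the job is handed in; nothing more can be done
None
```

The circuit board is in the metal box with the large lid closed on top, and I handed the job in at about 23 s of the 64 s allowed. The hand-in reports no verdict, so the results below are from my own checks.

- **Board:** I gripped it by the heatsink, set it on the floor with light contact (about 9 N) and let go. The last view before the lid went on showed it flat, about 3 mm from the box centre in the top camera. The scene camera put it about 11 mm off, but that fit was poor because a wall hid part of the board. Both are well inside 40 mm.
- **Large lid:** I carried it by the handle and lowered it until it touched the rim (about 9 N), then released it. Afterwards both cameras placed it within about 3 mm and 0.3° of the box. It matches the outline of a lid seated 48 mm up and level to within a couple of pixels.
- **Small lid:** It is where it lay, within about 1 mm; only one camera could see it at the end.
- **Robot:** The gripper was open and well clear of everything at hand-in. No check failed.

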